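Set the length stop on the cutting-stop board

TASK

Set up the cutting-stop board for the next batch of slats: slide the rectangular block stop along its track until the white line at its middle is level with the tip of the pointed steel mark beside that track, then let go of it. The square-ended steel mark beside the same track is an old setting; ignore it, and leave the round-knobbed stop on the other track where it is.

Things in the scene. Friction and masses are not known exactly. Their poses are not given: they have to be found in the camera images.
- block_grip (a point): To set: upright black plastic block, 30 mm (its x, across the track) by 40 mm (its y, along it) by 50 mm tall, thin white line round its middle. Slides on an aluminium track 40 mm wide, 300 mm long, on a 12 mm plywood board. Point: the block's centre, half-way up, 52 mm above the bench (foot 27, top 77 mm). Cannot turn or lift; stays where left; about 3 N slides it; grip it across x from above.
- block_stop (a joint): Position of the block along its track in m: 0 at the -y end, 0.125 at the middle, 0.25 at the +y end, growing along the y axis of block_grip.
- pointer_tip (a point): Tip of the pointed mark: flat dark steel plate 55 mm long, 50 mm wide, 6 mm thick, fixed to the board on the +x side of the block's track, pointing at it. Point: the tip, on the upper face, 22 mm from the track's centre line, 18 mm above the bench. Axes parallel to block_grip's. A mark of the same size with a square end lies on the same side near the track's other end.
- knob_grip (a point): Stop to leave alone: round black plastic knob, 32 mm diameter, 40 mm tall, on a 30 by 40 by 10 mm foot, on the second track of the same board, parallel to the block's and 120 mm from it, centre to centre, on either side. Point: on the knob's axis half-way up the knob, 57 mm above the bench (top 77 mm). It slides as easily as the block.

How it is judged (in metres and radians):
At the end, for the whole second after the job is handed in: The middle of the block stop is within 12 mm, along the track, of the tip of the pointed mark, and at rest (y of block_grip in the frame of pointer_tip between -0.012 and 0.012 m and velocity of joint block_stop between -0.005 and 0.005 m/s); the robot touches nothing.
It fails at once if the round-knobbed stop was moved by more than 12 mm (distance of knob_grip from where it was at the start of the episode above 0.012 m).
It also fails if it takes over 32 s, if anything falls off the work surface, if the arm or the gripper's body presses on something with over 40 N, if the wrist force passes 120 N, or if a joint passes its speed limit or range.

ROBOT

A 6-joint arm with a two-finger parallel gripper is mounted at the origin on the work surface. World frame = base frame: x ahead of the robot, y to its left, z up, the work surface at z = 0. Lengths are in m, angles in degrees, forces in N, time in s.
With the tool pointing down it reaches from about 0.325 to 0.75 m from the base axis. Payload 7.6 kg.
Tool frame: the origin (TCP) lies midway between the tips of the shut fingers; the grasp point (between the pads) lies ctrl.tcp_to_grasp behind it (ctrl.tcp_to_grasp is the distance from the TCP to the grasp point, in m); z points along the fingers, y is the line along which they close (so a half turn about z gives the same grasp; the last joint's range is limited). The gripper opens to 85 mm and grips with 20 to 120 N. Pads are 22 mm wide; open, the fingers measure 114 mm over their backs; the gripper's body (76 mm by 85 mm) begins 54 mm behind the grasp point. The pads swing forward as they close: fully open they stand 13 mm farther back than shut.
Start: joints at [66.732, 2.991, 80.254, -0, 96.75, -4.028], TCP at [0.173, 0.496, 0.231] pointing down, gripper open.
Joint ranges: [-166.34, 166.34], [-52.06, 124.39], [6.96, 135.62], [-60.46, 240.46], [14.63, 156.25], [-167.68, 167.68]. Speed limits (degrees/s): [147.25, 147.25, 172.46, 180, 180, 180].

INTERFACE

Orientations are given as a 3x3 rotation matrix whose columns are the frame's x, y, z axes.
In Python, from plant import telemetry, capture, get_calibration, order, ctrl gives the robot as it stands.
- The arm moves only by the tool apply_moves, never from a script. Its argument "plan" is a list of rows, each a list of 3 entries, a list of its own where there are three numbers: the shift along the tool's x, y, z scaled (see below), then the turn, a rotation vector about the tool's x, y, z scaled (see below), then the opening in per cent of the stroke, from 0 (shut) to 100 (fully open). A call has 1 to 20 rows; each row is the pose to reach, as a shift and turn from the pose commanded when the call began, along the tool's axes at that moment; what a row does not reach only later rows make up. The controller multiplies each number of a shift by 500 mm and each number of a turn by 90 degrees. A row lasts 1/12 s, in which the tool goes at most 41.7 mm and 7.16 degrees, less where a joint would pass 70% of its speed; a pose out of reach is approached as far as the arm can. A call with a number of a shift or a turn outside -1 to 1 is refused whole. A call with a gripper value outside its range is refused whole. The fingers move at their own pace and stop on an object; the grip force is fixed at half the most. Time passes only in rows, so rows that repeat a pose let the fingers close. It gives the time, the measured TCP pose, the force, the opening and the grip force at its end, in the units of the state.
- telemetry.sense(): the state, without advancing time (a new reading comes with each control period).
- capture(name): name is "scene" or "top" or "wrist"; returns (picture, depth): 384x512x3 uint8, red, green, blue; 384x512 float32, m along the optical axis (not along the pixel's ray), 0 where there is no reading.
- get_calibration(name): a dict with "fx", "fy", "cx", "cy" (pixels), "extrinsics" (4x4, takes a point from camera to world coordinates). Camera axes: x right, y up, looking along -z (the intrinsics and any distortion apply to the point x, -y, -z); pixel columns grow to the right and rows downward; lengths in m; the calibration is good to about 2 mm. A picture is of the moment at which its call begins: read the wrist's pose just before it. get_calibration takes no time and is no camera call; for the wrist camera it gives the pose at the moment of the call.
- order.hand_in(): hands the job in; it is judged then, once.
The state is a dict: "clock": time; "joint_pos": joint angles; "joint_velocities": joint speeds; "effort": joint torques, N m; "ee_pos": TCP position; "tcp_rot": TCP orientation; "wrist_force": force on the tool from outside, world axes, zero at the start; "wrist_torque": the same for the moment, N m; "width": finger opening in m; "gripper_force": force on a finger pad.
Only numpy, scipy, OpenCV 4.12 (cv2) and the standard library are available. Lean on these libraries where they do the work, as an engineer would, in place of code of your own. Each camera call takes 0.05 s, during which the arm holds its last target. There are 200 camera calls.

## Working session

There is one attempt and no reset: what is moved stays moved. The work goes in short steps, Python scripts to look and compute and a tool call to move; the robot and the scene stay as the last step left them, time stands still between calls to the robot, and variables do not carry over. Pictures are saved under pics/ and viewed, at most 10 in all, crops included, and the job is handed in when it is done.

Besides the shell and the picture viewer there is one more tool, called after "Emit:" as name(argument=value, ...) on one line, values as JSON. apply_moves: Moves the arm, as the interface text tells. Its arguments: {"type":"object","properties":{"plan":{"type":"array"}},"required":["plan"]}

```bash
mkdir -p pics
python3 - <<'E'
from plant import telemetry, capture, get_calibration, ctrl
import cv2,numpy as np
for n in("top","scene"):
    p,d=capture(n); np.savez(f"pics/{n}.npz",p=p,d=d); cv2.imwrite(f"pics/{n}0.png",p[:,:,::-1])
    c=get_calibration(n);print(n,{k:(np.round(v,3).tolist()) for k,v in c.items()})
s=telemetry.sense();print(s["ee_pos"],s["tcp_rot"],s["width"],s["clock"],ctrl.tcp_to_grasp)
E
```

```text
top {'fx': 375.542, 'fy': 375.542, 'cx': 252.102, 'cy': 195.147, 'extrinsics': [[-0.011, 0.995, -0.1, 0.491], [-1.0, -0.009, 0.02, 0.036], [0.019, 0.1, 0.995, 0.718], [0.0, 0.0, 0.0, 1.0]]}
scene {'fx': 379.065, 'fy': 379.065, 'cx': 259.718, 'cy': 189.933, 'extrinsics': [[0.094, -0.75, 0.655, 1.009], [0.995, 0.08, -0.052, -0.005], [-0.014, 0.657, 0.754, 0.621], [0.0, 0.0, 0.0, 1.0]]}
[0.17285336 0.49544254 0.23055921] [[-9.44159023e-01  3.29489616e-01 -5.77400438e-04]
 [ 3.29490097e-01  9.44158176e-01 -1.27027611e-03]
 [ 1.26614558e-04 -1.38959037e-03 -9.99999027e-01]] 0.08526223232934903 0.1 0.0187
```

View pics/top0.png

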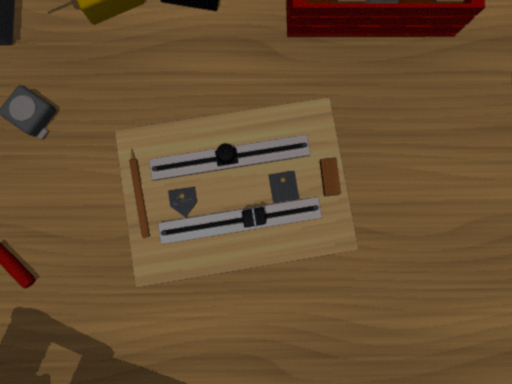

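The top view shows the block at about (254,217) and the knob at (227,154). The pointed mark's tip is near (187,217) and the square mark is at (284,187). The block has to move towards image left, roughly world +y.

```bash
cat > h.py <<'E'
import numpy as np,cv2
def ray(c,uv,z):
    E=np.array(c["extrinsics"]);uv=np.atleast_2d(uv).astype(float)
    d=np.c_[(uv[:,0]-c["cx"])/c["fx"],-(uv[:,1]-c["cy"])/c["fy"],-np.ones(len(uv))]@E[:3,:3].T
    return E[:3,3]+d*((z-E[2,3])/d[:,2])[:,None]
E
python3 - <<'E'
from h import *
from plant import get_calibration
c=get_calibration("top");p=np.load("pics/top.npz")["p"];hsv=cv2.cvtColor(p,cv2.COLOR_RGB2HSV)
def big(m,box):
    x0,y0,x1,y1=box;k=np.zeros_like(m);k[y0:y1,x0:x1]=m[y0:y1,x0:x1]
    return max(cv2.findContours(k,0,cv2.CHAIN_APPROX_NONE)[0],key=cv2.contourArea)
tr=((hsv[...,1]<45)&(hsv[...,2]>110)).astype(np.uint8)*255
tr=cv2.morphologyEx(tr,cv2.MORPH_CLOSE,np.ones((9,9)))
t=big(tr,(150,185,335,250));r=cv2.boxPoints(cv2.minAreaRect(t));print("track px",r.round(1).tolist());print(ray(c,r,.02).round(4))
dk=((hsv[...,1]<90)&(hsv[...,2]<90)).astype(np.uint8)*255
m=big(dk,(160,180,205,222));a=cv2.minEnclosingTriangle(m)[1];ap=cv2.approxPolyDP(m,3,True)[:,0];print("ptr",ap.tolist());print(ray(c,ap,.018).round(4))
b=big(((hsv[...,2]<45)).astype(np.uint8)*255,(235,200,275,232));print("blk",cv2.boundingRect(b))
big_=cv2.resize(p[140:245,145:335],None,fx=4,fy=4,interpolation=cv2.INTER_CUBIC);cv2.imwrite("pics/crop.png",big_[:,:,::-1])
E
```

```text
track px [[157.39999389648438, 223.3000030517578], [317.6000061035156, 196.60000610351562], [321.0, 217.1999969482422], [160.8000030517578, 243.89999389648438]]
[[ 0.5105  0.1975  0.02  ]
 [ 0.5573 -0.1008  0.02  ]
 [ 0.5187 -0.1062  0.02  ]
 [ 0.4727  0.1907  0.02  ]]
ptr [[194, 187], [168, 191], [170, 205], [185, 217], [196, 201]]
[[0.5777 0.1306 0.018 ]
 [0.5706 0.179  0.018 ]
 [0.5443 0.175  0.018 ]
 [0.5217 0.147  0.018 ]
 [0.5513 0.1268 0.018 ]]
blk (254, 207, 21, 18)
```

View pics/crop.png

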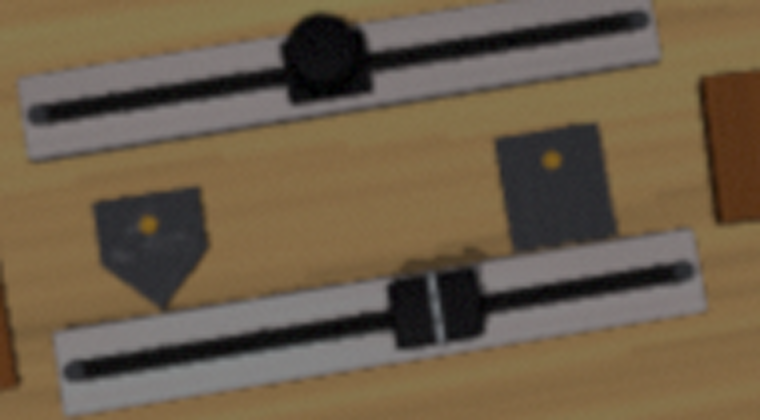

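The enlarged crop shows the tip at (165,308), which is (186.3,217) in the full picture. The block's top line is centred at (436,308), which is (254,217). The slot ends at (75,371) and (684,270).

Run:
```python
from h import *
from plant import get_calibration,telemetry
c=get_calibration("top")
f=lambda u,v,z:ray(c,[u/4+145-.375,v/4+140-.375],z)[0]
A,B=f(58.5,371.5,.022),f(699.5,270,.022);tip=f(165,309,.018);blk=f(436,308,.077);kn=f(322,52,.077)
d=(A-B)/np.linalg.norm(A-B);print("A,B",A,B,np.linalg.norm(A-B),"d",d,"tip",tip,"blk",blk,"knob",kn)
n=np.array([d[1],-d[0],0]);print("off axis blk",(blk-B)@n,"tip",(tip-B)@n,"travel",(tip-blk)@d)
s=telemetry.sense();R=np.array(s["tcp_rot"]);p=np.array(s["ee_pos"])
# desired: tool y along +-n
for sg in(1,-1):
    y=sg*n;ang=np.degrees(np.arctan2(R[:,0]@y,R[:,1]@y));print("turn about tool z",-ang,(-ang)/90)
mid=blk.copy()
for z in(.15,.05-0.0+.0187*0-.005):
    mid[2]=z;print("shift",z,R.T@(mid-p)/.5)
print("travel shift",R.T@(d*((tip-blk)@d))/.5)
```

```text
A,B [0.4935133  0.19336727 0.022     ] [ 0.53730514 -0.10345396  0.022     ] 0.30003428370871693 d [-0.14595612  0.98929106  0.        ] tip [0.52187623 0.14541189 0.018     ] blk [0.51852438 0.02086051 0.077     ] knob [0.62994717 0.06902381 0.077     ]
off axis blk -0.0004351770005036414 tip 0.02105981536230642 travel 0.12272834777575757
turn about tool z 62.36955084332195 0.6929950093702439
turn about tool z -117.63044915667805 -1.307004990629756
shift 0.15 [-0.96549739 -0.66814709  0.16192477]
shift 0.045000000000000005 [-0.96552398 -0.66785527  0.37192457]
travel shift [ 0.11383481  0.21746389 -0.00028777]
```

Emit:
apply_moves(plan=[[[-0.9655, -0.668, 0.16], [0, 0, 0.693], 100], [[-0.9655, -0.668, 0.16], [0, 0, 0.693], 100], [[-0.9655, -0.668, 0.16], [0, 0, 0.693], 100], [[-0.9655, -0.668, 0.16], [0, 0, 0.693], 100], [[-0.9655, -0.668, 0.16], [0, 0, 0.693], 100], [[-0.9655, -0.668, 0.16], [0, 0, 0.693], 100], [[-0.9655, -0.668, 0.16], [0, 0, 0.693], 100], [[-0.9655, -0.668, 0.16], [0, 0, 0.693], 100], [[-0.9655, -0.668, 0.16], [0, 0, 0.693], 100], [[-0.9655, -0.668, 0.16], [0, 0, 0.693], 100], [[-0.9655, -0.668, 0.16], [0, 0, 0.693], 100], [[-0.9655, -0.668, 0.16], [0, 0, 0.693], 100], [[-0.9655, -0.668, 0.16], [0, 0, 0.693], 100], [[-0.9655, -0.668, 0.16], [0, 0, 0.693], 100], [[-0.9655, -0.668, 0.16], [0, 0, 0.693], 100], [[-0.9655, -0.668, 0.16], [0, 0, 0.693], 100], [[-0.9655, -0.668, 0.16], [0, 0, 0.693], 100], [[-0.9655, -0.668, 0.16], [0, 0, 0.693], 100], [[-0.9655, -0.668, 0.16], [0, 0, 0.693], 100], [[-0.9655, -0.668, 0.16], [0, 0, 0.693], 100]])

```text
clock: 1.77
ee_pos: [0.5184, 0.0224, 0.1518]
tcp_rot: [[-0.148, 0.989, 0.001], [0.989, 0.148, 0.0], [0.0, 0.001, -1.0]]
wrist_force: [-0.1, -0.2, -0.1]
width: 0.0854
gripper_force: 0.0
```

Run:
```python
from h import *
from plant import get_calibration,telemetry,capture
c=get_calibration("wrist");p,d=capture("wrist");cv2.imwrite("pics/w1.png",p[:,:,::-1]);np.savez("pics/w1.npz",p=p,d=d,c=c,allow_pickle=True)
s=telemetry.sense();print(s["ee_pos"])
```

```text
[0.51846972 0.02229308 0.15173413]
```

View pics/w1.png

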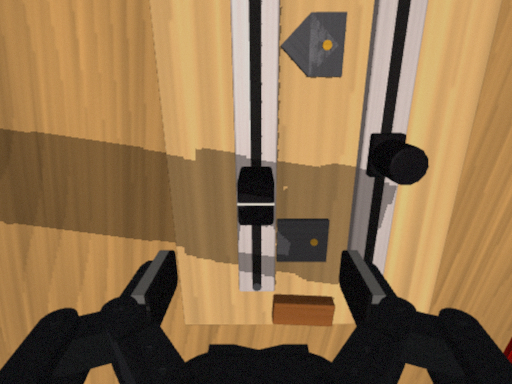

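The wrist view shows the block's top line at about (256,204), the tip at (281,45) and the knob at the right, about (408,163), with the fingers astride the block's track.

Run:
```python
from h import *
from plant import get_calibration
c=get_calibration("wrist");b=ray(c,[256,204],.077)[0];t=ray(c,[281,45],.018)[0];d=np.array([-.146,.9893,0])
print("blk",b,"tip",t,"travel",(t-b)@d)
```

```text
blk [0.51707196 0.02226402 0.077     ] tip [0.52019979 0.14823619 0.018     ] travel 0.12416760644568343
```

Emit:
apply_moves(plan=[[[0, 0, 0.06], [0, 0, 0], 100], [[0, 0, 0.12], [0, 0, 0], 100], [[0, 0, 0.18], [0, 0, 0], 100], [[0, 0, 0.21], [0, 0, 0], 100], [[0, 0, 0.23], [0, 0, 0], 100], [[0, 0, 0.23], [0, 0, 0], 100], [[0, 0, 0.23], [0, 0, 0], 50], [[0, 0, 0.23], [0, 0, 0], 40], [[0, 0, 0.23], [0, 0, 0], 30], [[0, 0, 0.23], [0, 0, 0], 20], [[0, 0, 0.23], [0, 0, 0], 20], [[0, 0, 0.23], [0, 0, 0], 10], [[0, 0, 0.23], [0, 0, 0], 10], [[0, 0, 0.23], [0, 0, 0], 10], [[0, 0, 0.23], [0, 0, 0], 10], [[0, 0, 0.23], [0, 0, 0], 10]])

```text
clock: 3.15
ee_pos: [0.5168, 0.0209, 0.0375]
tcp_rot: [[-0.146, 0.989, -0.005], [0.989, 0.146, -0.001], [-0.0, -0.005, -1.0]]
wrist_force: [-17.1, -2.8, 14.5]
width: 0.0291
gripper_force: 60.5
```

Emit:
apply_moves(plan=[[[0.006, -0.003, 0], [0, 0, 0], 10], [[0.018, -0.003, 0], [0, 0, 0], 10], [[0.035, -0.003, 0], [0, 0, 0], 10], [[0.055, -0.003, 0], [0, 0, 0], 10], [[0.075, -0.003, 0], [0, 0, 0], 10], [[0.095, -0.003, 0], [0, 0, 0], 10], [[0.115, -0.003, 0], [0, 0, 0], 10], [[0.135, -0.003, 0], [0, 0, 0], 10], [[0.155, -0.003, 0], [0, 0, 0], 10], [[0.175, -0.003, 0], [0, 0, 0], 10], [[0.195, -0.003, 0], [0, 0, 0], 10], [[0.213, -0.003, 0], [0, 0, 0], 10], [[0.228, -0.003, 0], [0, 0, 0], 10], [[0.239, -0.003, 0], [0, 0, 0], 10], [[0.245, -0.003, 0], [0, 0, 0], 10], [[0.247, -0.003, 0], [0, 0, 0], 10], [[0.247, -0.003, 0], [0, 0, 0], 10], [[0.247, -0.003, 0], [0, 0, 0], 10]])

```text
clock: 4.65
ee_pos: [0.498, 0.1433, 0.0375]
tcp_rot: [[-0.147, 0.989, -0.003], [0.989, 0.147, -0.0], [-0.0, -0.003, -1.0]]
wrist_force: [-12.1, -1.7, 11.4]
width: 0.0295
gripper_force: 60.3
```

Moved about 124 mm. I'll release, rise and check.

Emit:
apply_moves(plan=[[[0, 0, 0], [0, 0, 0], 60], [[0, 0, 0], [0, 0, 0], 80], [[0, 0, 0], [0, 0, 0], 100], [[0, 0, 0], [0, 0, 0], 100], [[0, 0, 0], [0, 0, 0], 100], [[0, 0, 0], [0, 0, 0], 100], [[0, 0, 0], [0, 0, 0], 100], [[0, 0, -0.03], [0, 0, 0], 100], [[0, 0, -0.09], [0, 0, 0], 100], [[0, 0, -0.15], [0, 0, 0], 100], [[0, 0, -0.22], [0, 0, 0], 100], [[-0.06, 0, -0.26], [0, 0, 0], 100], [[-0.12, 0, -0.26], [0, 0, 0], 100], [[-0.12, 0, -0.26], [0, 0, 0], 100], [[-0.12, 0, -0.26], [0, 0, 0], 100], [[-0.12, 0, -0.26], [0, 0, 0], 100]])

```text
clock: 5.98
ee_pos: [0.5077, 0.0841, 0.1658]
tcp_rot: [[-0.146, 0.989, -0.001], [0.989, 0.146, 0.0], [0.001, -0.001, -1.0]]
wrist_force: [-0.1, 0.7, -0.3]
width: 0.0851
gripper_force: 0.0
```

Run:
```python
from h import *
from plant import get_calibration,telemetry,capture
c=get_calibration("wrist");p,d=capture("wrist");cv2.imwrite("pics/w2.png",p[:,:,::-1])
```

```text
(no output)
```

View pics/w2.png

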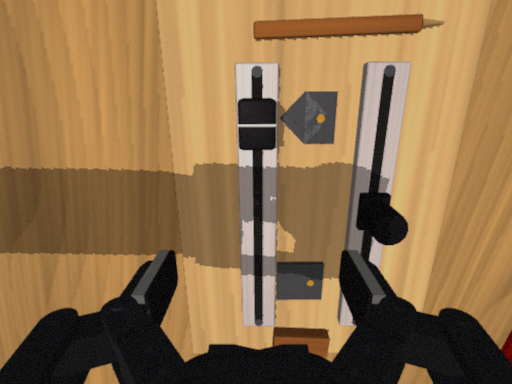

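The block's line is at (258,125) and the tip at (281,118). The knob has not moved on its track.

Run:
```python
from h import *
from plant import get_calibration,order
c=get_calibration("wrist");b=ray(c,[257.5,125],.077)[0];t=ray(c,[281,118],.018)[0];k=ray(c,[389,225],.077)[0];d=np.array([-.146,.9893,0])
e=(b-t)@d;print(b,t,e,k)
if abs(e)<.005: print(order.hand_in())
```

```text
[0.49841158 0.14515493 0.077     ] [0.5209613  0.14920603 0.018     ] -0.0007154998721153326 [0.62608498 0.07640405 0.077     ]
the job is handed in; nothing more can be done
None
```

The block stop is set level with the pointed mark (measured offset about 0.7 mm against the 12 mm allowed) and released, the knob stop was not touched, and the job is handed in, though no verdict was returned.

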